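# Build the viewing stand and seat the nodules

## Robot

A 7-joint arm with a two-finger parallel gripper is mounted at the origin on the work surface. World frame = base frame: x ahead of the robot, y to its left, z up, the work surface at z = 0. Lengths are in m, angles in degrees, forces in N, time in s.
With the tool pointing down it reaches from about 0.425 to 0.825 m from the base axis. Payload 3.6 kg.
Tool frame: the origin (TCP) lies at the very end of the fingers, on their centre line; the grasp point (between the pads) lies 19 mm behind it; x points along the fingers, z is the direction in which the jaws open and shut, and the axes are right-handed (so a half turn about x gives the same grasp; the last joint's range is limited). The gripper opens to 93 mm and grips with 3 to 60 N. Pads are 15 mm wide; open, the fingers measure 128 mm over their backs; the gripper's body (75 mm by 188 mm) begins 65 mm behind the grasp point.
Start: joints at [70.388, 35.231, -0.722, 81.555, 0.464, 63.22, -2.315], TCP at [0.202, -0.618, 0.219] pointing down, gripper open.
Joint ranges: [-178.69, 178.69], [-17.37, 117.87], [-77.05, 75.6], [15.02, 138.74], [-78.02, 258.01], [0.78, 113.62], [-162.83, 162.83]. Speed limits (degrees/s): [159.86, 159.86, 180, 180, 180, 180, 180].

## Interface

Orientations are given as [roll, pitch, yaw] about the fixed x, y, z axes, in that order (R = Rz(yaw) Ry(pitch) Rx(roll)).
In Python, from station import r gives the robot as it stands. Calls block until the motion is done:
- r.move_ptp(position, orientation): joint-space move of the TCP to a pose.
- r.move_linear(position, velocity=0.15, frame=None): straight line of the TCP; frame=None keeps the orientation; velocity is the mean speed in m/s.
- r.set_joints(angles): joint-space move.
- r.command_gripper(opening, effort=None): finger opening in m; effort is the grip in N (None keeps the last); returns when the fingers have stopped.
- r.pause(seconds).
- r.inverse_kinematics(position, orientation): joint angles nearest the present ones, or None.
- r.grab_frame(name): name is "scene" or "top" or "wrist"; returns a dict with "color" (480x640x3 uint8, blue, green, red), "range_z" (480x640 float32, m along the optical axis (not along the pixel's ray), 0 where there is no reading), "mtx" (3x3 intrinsics, pixels), "pose" (4x4, takes a point from camera to world coordinates); the wrist camera has in their place "hand_eye" (4x4, takes a point from camera to tool coordinates, whose origin is the TCP and whose axes are the tool frame's). Camera axes: x right, y up, looking along -z (the intrinsics and any distortion apply to the point x, -y, -z); pixel columns grow to the right and rows downward; lengths in m; the calibration is good to about 2 mm. A picture is of the moment at which its call begins: read the wrist's pose just before it.
A pose or a line that the arm cannot do raises r.IKError and nothing moves.
- r.close_job(): hands the job in, once; it reports no verdict.
Trained networks look in a picture, given as the dict that the camera call returned (one of the last four; its "shot" number tells which), for a name from the list of things; names that differ only in an ending like _2 or _b are one class to them, and where a whole thing is asked for, a point or a joint stands for the part that bears it (a point fixed in the world has none). Each returns a list of dicts, best first, with "conf" (0 to 1); they miss things now and then, are a little off and sometimes report something else, mostly with a low value. They report only what shows in the picture. A call takes as long as a camera call. They do not tell look-alikes from the thing itself.
- r.boxes_of(label, picture): "location" ([column, row] in pixels, amid what is visible of it).
Readings, each from a call of its own:
- r.current_t(): time.
- r.current_joint_pos(): joint angles.
- r.current_qd(): joint speeds.
- r.current_joint_efforts(): joint torques, N m.
- r.current_eef_pos(): TCP position.
- r.current_tool_rot(): TCP orientation.
- r.current_ft_force(): force on the tool from outside, world axes, zero at the start.
- r.current_torque(): the same for the moment, N m.
- r.current_gripper_width(): finger opening in m.
Only numpy, scipy, OpenCV 4.12 (cv2) and the standard library are available. Lean on these libraries where they do the work, as an engineer would, in place of code of your own. Each camera call takes 0.05 s, during which the arm holds its last target.

## Task

Get the next fossil nodules ready for the microscope: on the steel turntable stack the green riser, on it the yellow riser, on that the cork cradle, each foot nested in the rim below, and then set the rust-red nodule in the cradle's dimple. Set the slate-grey nodule in the dimple of the white waiting dish, where it cannot roll off. Do not knock over the little amber glue bottle.

Things in the scene. Friction and masses are not known exactly. Their poses are not given: they have to be found in the camera images.
- turntable: low dark steel disc, fixed to the bench, 84 mm across and 10 mm thick, with a bright aluminium rim ring on top (outer 64 mm, inner 56 mm across, 4 mm high, so 14 mm high in all). Origin: centre of its underside, on the bench; z up. A riser seated in it has its own origin 10 mm above this origin
- waiting_dish: low white round dish, fixed to the bench, 80 mm across, 16 mm high, with a round dimple 26 mm across and 8 mm deep in the middle of its top. Origin: centre of its underside, on the bench; z up. A nodule seated in the dimple rests on its edge, its centre 30 mm above this origin
- green_riser: loose round green spacer puck, 64 mm across, 30 mm high, 0.12 kg. Origin: centre of its underside; z up. It has a foot 44 mm across and 4.5 mm high (chamfered) below a 64 mm body, and on top a rim (inner 56 mm across, 4 mm deep) into which the foot of the next piece nests with 6 mm play all round. A piece seated in it has its origin 26 mm above this origin. Stands upright on the bench at the start
- yellow_riser: loose round yellow spacer puck, the same as the green riser but for its colour: 64 mm across, 30 mm high, same foot, rim and origin; a piece seated in it has its origin 26 mm above this origin
- cradle: loose round cork cradle, 60 mm across, 28 mm high, about 0.06 kg, with the same 44 mm foot (4.5 mm high) and a round dimple 26 mm across and 8 mm deep in the middle of its top. Origin: centre of its underside; z up. A nodule seated in the dimple rests on its edge, its centre 42 mm above this origin. Stands upright on the bench at the start
- rust_nodule: loose rust-red round stone ball, 38 mm across, about 0.075 kg, lying on the bench, free to roll. Origin: its centre. Its axes mean nothing
- slate_nodule: loose dark slate-grey round stone ball, 38 mm across, about 0.075 kg, lying on the bench, free to roll. Origin: its centre. Its axes mean nothing
- glue_bottle: little amber glass bottle with a white cap, 30 mm across, 70 mm high, standing loose on the bench among the things; a bystander. Origin: centre of its underside
There are look-alikes about, which are no part of the job. What is shaped like the slate_nodule but purple is not meant.

How it is judged (in metres and radians):
On the way, in this order (a step that is already met when the one before it is completed fails the run):
1. the green riser is seated in the turntable's rim (horizontal distance between green_riser and turntable below 0.009 m and z of green_riser in the frame of turntable between 0.007 and 0.013 m and angle between green_riser's own z axis and vertical below 0.06 rad), for 0.2 s.
2. the yellow riser is seated on the green riser (all of step 1 and horizontal distance between yellow_riser and green_riser below 0.009 m and z of yellow_riser in the frame of green_riser between 0.023 and 0.029 m and angle between yellow_riser's own z axis and vertical below 0.06 rad), for 0.2 s.
3. the cork cradle is seated on the yellow riser (all of step 2 and horizontal distance between cradle and yellow_riser below 0.009 m and z of cradle in the frame of yellow_riser between 0.023 and 0.029 m and angle between cradle's own z axis and vertical below 0.06 rad), for 0.2 s.
4. the rust-red nodule lies in the cradle's dimple on top of the stack (all of step 3 and horizontal distance between rust_nodule and cradle below 0.008 m and z of rust_nodule in the frame of cradle between 0.0389 and 0.0449 m), for 0.2 s.
At the end, for the whole second after the job is handed in: Turntable, green riser, yellow riser, cradle nested in that order (9 mm of centre, 3 mm in height, 0.06 rad upright); rust nodule in the cradle dimple, slate nodule in the dish dimple (8 mm of axis, 3 mm in height); all released and still (20 mm/s); glue bottle standing (0.3 rad) (all of step 4 and horizontal distance between slate_nodule and waiting_dish below 0.008 m and z of slate_nodule in the frame of waiting_dish between 0.0269 and 0.0329 m and linear speed of each of green_riser, yellow_riser, cradle, rust_nodule, slate_nodule below 0.02 m/s and angle between glue_bottle's own z axis and vertical below 0.3 rad); the robot touches nothing.
It fails at once if the glue bottle is knocked over (angle between glue_bottle's own z axis and vertical above 0.6 rad).
It also fails if it takes over 136 s, if anything falls off the work surface, if the arm or the gripper's body presses on something with over 40 N, if the wrist force passes 120 N, or if a joint passes its speed limit or range.

## Working session

There is one attempt and no reset: what is moved stays moved. The work goes in short steps, each a Python script; the robot and the scene stay as the last script left them, time stands still between calls to the robot, and variables do not carry over. Pictures are saved under pics/ and viewed, and the job is handed in when it is done.

```bash
ls; mkdir -p pics
python3 - <<'E'
from station import r
import cv2,numpy as np
print(r.current_t(), r.current_eef_pos(), r.current_tool_rot(), r.current_gripper_width())
for n in ("scene","top","wrist"):
    f=r.grab_frame(n); cv2.imwrite(f"pics/{n}0.png",f["color"]); print(n,f["mtx"].tolist(),[k for k in f], (f["range_z"]>0).mean())
    print(np.round(f.get("pose",f.get("hand_eye")),4).tolist())
print(r.current_t())
E
```

```text
pics
0.0 [ 0.20165911 -0.61710135  0.2174921 ] [-179.87215308   89.85561866  108.22806551] 0.09292068952296804
scene [[511.0165766347167, 0.0, 318.32667205054327], [0.0, 511.0165766347167, 238.7011873769744], [0.0, 0.0, 1.0]] ['color', 'range_z', 'mtx', 'pose', 'shot'] 0.996015625
[[0.8428, -0.4394, 0.3108, 0.8235], [0.5381, 0.6976, -0.473, -0.4574], [-0.009, 0.5659, 0.8244, 0.8774], [0.0, 0.0, 0.0, 1.0]]
top [[558.9914961796643, 0.0, 331.9751360049333], [0.0, 558.9914961796643, 234.807908062229], [0.0, 0.0, 1.0]] ['color', 'range_z', 'mtx', 'pose', 'shot'] 0.9957682291666666
[[-0.014, 0.9927, -0.12, 0.3771], [-0.9997, -0.0112, 0.024, 0.0134], [0.0225, 0.1203, 0.9925, 1.0302], [0.0, 0.0, 0.0, 1.0]]
wrist [[400.7481048781669, 0.0, 321.69354834884103], [0.0, 400.7481048781669, 239.55472921432815], [0.0, 0.0, 1.0]] ['color', 'range_z', 'mtx', 'hand_eye', 'shot'] 0.9960221354166666
[[-0.0003, 0.2481, -0.9687, -0.1655], [-0.0004, 0.9687, 0.2481, 0.0696], [1.0, 0.0004, -0.0002, 0.0014], [0.0, 0.0, 0.0, 1.0]]
0.15
```

View pics/scene0.png

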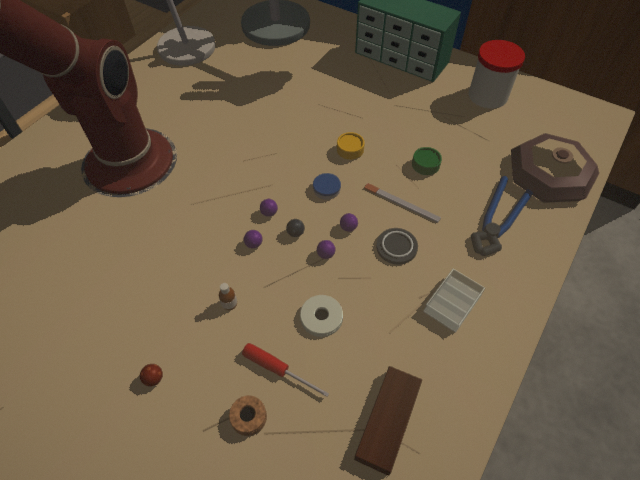

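View pics/top0.png

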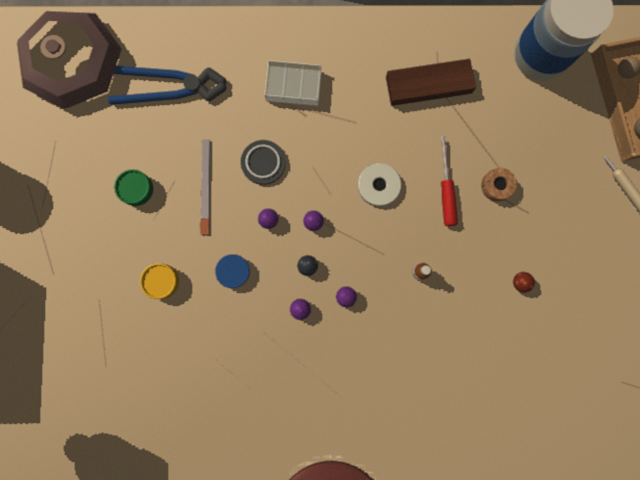

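The top view shows green riser (133,188), yellow riser (160,282), turntable (263,162), dish (380,185), cork cradle (500,184), rust nodule (524,282), slate nodule (308,265) with purple look-alikes around it, and the glue bottle (423,271). The blue disc at (233,271) is not part of the job. Next I'll measure them in both views.

```bash
cat > h.py <<'E'
from station import r
import cv2,numpy as np
def cloud(f,pose=None):
    if pose is None: pose=f["pose"]
    z=f["range_z"].astype(float); K=f["mtx"]; v,u=np.mgrid[:480,:640]
    P=np.stack([(u-K[0,2])/K[0,0]*z,-(v-K[1,2])/K[1,1]*z,-z],-1)
    W=P@pose[:3,:3].T+pose[:3,3]; W[z<=0]=np.nan
    return W
def ray(f,px,pose=None):
    if pose is None: pose=f["pose"]
    K=f["mtx"]; d=np.array([(px[0]-K[0,2])/K[0,0],-(px[1]-K[1,2])/K[1,1],-1.])
    d=pose[:3,:3]@d; return pose[:3,3],d/np.linalg.norm(d)
def tri(a,b):
    (o1,d1),(o2,d2)=a,b
    A=np.stack([d1,-d2],1); s=np.linalg.lstsq(A,o2-o1,rcond=None)[0]
    p,q=o1+s[0]*d1,o2+s[1]*d2
    return (p+q)/2,np.linalg.norm(p-q)
def proj(f,p,pose=None):
    if pose is None: pose=f["pose"]
    c=pose[:3,:3].T@(np.array(p)-pose[:3,3]); K=f["mtx"]
    return np.array([K[0,2]+K[0,0]*c[0]/-c[2],K[1,2]+K[1,1]*c[1]/c[2]])
E
cat > m.py <<'E'
from h import *
fs={n:r.grab_frame(n) for n in ("top","scene")}
C={n:cloud(f) for n,f in fs.items()}
for n in C:
    w=C[n][100:400,50:600].reshape(-1,3); print(n,"bench z",np.nanmedian(w[:,2]))
for l in ["turntable","waiting_dish","green_riser","yellow_riser","cradle","rust_nodule","slate_nodule","glue_bottle"]:
    print(l)
    for n,f in fs.items():
        for b in r.boxes_of(l,f)[:6]:
            u,v=[int(round(x)) for x in b["location"]]
            W=C[n]; c=W[v,u]
            near=W[(np.hypot(W[...,0]-c[0],W[...,1]-c[1])<.055)&(W[...,2]>.006)&(W[...,2]<.1)]
            if len(near)<20: print("  ",n,b,"few");continue
            zt=np.percentile(near[:,2],95); top=near[near[:,2]>zt-.004]
            (cx,cy),R=cv2.minEnclosingCircle(top[:,:2].astype(np.float32))
            print("  ",n,np.round(b["location"],1),round(b["conf"],2),"px",np.round(c,3),"ztop %.4f circ %.4f %.4f R%.4f"%(zt,cx,cy,R), f["color"][v,u])
E
python3 m.py
```

```text
top bench z 0.0008039219148607835
scene bench z 0.0008689441922846708
turntable
   top [262.2 157.8] 0.82 px [0.647 0.117 0.008] ztop 0.0153 circ 0.6397 0.1168 R0.0418 [62 66 66]
   top [500.  185.4] 0.52 px [ 0.589 -0.324  0.019] ztop 0.0312 circ 0.5914 -0.3199 R0.0308 [26 27 31]
   scene [397.1 240.8] 0.91 px [0.636 0.122 0.009] ztop 0.0149 circ 0.6408 0.1129 R0.0429 [57 65 71]
   scene [153.6 372.9] 0.3 px [ 0.419 -0.356  0.037] ztop 0.0391 circ 0.4109 -0.3597 R0.0139 [ 39  55 112]
waiting_dish
   top [380.1 181.9] 0.64 px [ 0.598 -0.102  0.011] ztop 0.0195 circ 0.5942 -0.0990 R0.0399 [30 33 35]
   scene [319.6 315.7] 0.57 px [ 0.593 -0.105  0.009] ztop 0.0191 circ 0.5934 -0.1023 R0.0403 [41 52 58]
green_riser
   top [132.1 187.1] 0.8 px [0.59  0.351 0.025] ztop 0.0315 circ 0.5911 0.3519 R0.0324 [ 56 105  44]
   top [261.7 159.9] 0.53 px [0.642 0.117 0.012] ztop 0.0153 circ 0.6397 0.1168 R0.0418 [61 66 68]
   scene [427.3 161.2] 0.83 px [0.596 0.338 0.028] ztop 0.0309 circ 0.5909 0.3484 R0.0340 [44 82 49]
yellow_riser
   top [159. 282.] 0.78 px [0.417 0.298 0.028] ztop 0.0316 circ
[... 1332 characters left out ...]
 [0.525 0.013 0.034] ztop 0.0382 circ 0.5257 0.0194 R0.0136 [71 49 72]
   scene [271.4 210. ] 0.68 px [0.381 0.038 0.029] ztop 0.0384 circ 0.3953 0.0388 R0.0408 [70 46 70]
   scene [423.3 159.5] 0.65 px [0.587 0.337 0.028] ztop 0.0309 circ 0.5909 0.3484 R0.0340 [43 80 49]
   scene [295.4 229. ] 0.56 px [0.453 0.021 0.034] ztop 0.0381 circ 0.4458 0.0320 R0.0139 [49 51 55]
   scene [253.3 238. ] 0.52 px [ 0.394 -0.042  0.035] ztop 0.0382 circ 0.3880 -0.0362 R0.0137 [84 52 83]
glue_bottle
   top [418.6 268.3] 0.57 px [ 0.435 -0.162  0.052] ztop 0.0723 circ 0.4313 -0.1698 R0.0080 [ 31  64 117]
   scene [227.3 298.1] 0.6 px [ 0.44  -0.181  0.047] ztop 0.0713 circ 0.4305 -0.1727 R0.0079 [32 51 74]
```

```bash
cat >> h.py <<'E'
from scipy.spatial.transform import Rotation as Ro
def ori(phi=90.):
    p=np.radians(phi); x=np.array([0,0,-1.]); z=np.array([np.cos(p),np.sin(p),0]); y=np.cross(z,x)
    return Ro.from_matrix(np.stack([x,y,z],1)).as_euler("xyz",degrees=True).tolist()
def toolpose():
    T=np.eye(4); T[:3,:3]=Ro.from_euler("xyz",r.current_tool_rot(),degrees=True).as_matrix(); T[:3,3]=r.current_eef_pos(); return T
def wrist(name=None):
    T=toolpose(); f=r.grab_frame("wrist"); f["pose"]=T@f["hand_eye"]
    if name: cv2.imwrite(f"pics/{name}.png",f["color"])
    return f
def circ(f,c,zt=None,rad=.05,band=.005,zmin=.006):
    """top ring circle near c"""
    W=cloud(f); near=W[(np.hypot(W[...,0]-c[0],W[...,1]-c[1])<rad)&(W[...,2]>zmin)&(W[...,2]<.2)]
    if zt is None: zt=np.percentile(near[:,2],95)
    top=near[abs(near[:,2]-zt)<band]
    (cx,cy),R=cv2.minEnclosingCircle(top[:,:2].astype(np.float32))
    return np.array([cx,cy]),zt,R
E
python3 - <<'E'
from h import *
for phi in (90,-90,0,180):
    o=ori(phi); print(phi,o)
    for p in [(.5911,.350),(.42,.30),(.591,-.322),(.41,-.3575),(.445,.033),(.64,.115),(.594,-.101)]:
        print([None if q is None else np.round(q,0).tolist() for q in (r.inverse_kinematics([*p,z],o) for z in(.006,.2))])
E
```

```text
90 [-90.0, 90.0, 0.0]
[[-11.0, 58.0, -42.0, 84.0, 44.0, 55.0, 24.0], [-2.0, 56.0, -72.0, 75.0, 52.0, 84.0, 21.0]]
[[-19.0, 45.0, -29.0, 114.0, 41.0, 31.0, 13.0], [-2.0, 35.0, -58.0, 104.0, 34.0, 60.0, 18.0]]
[[46.0, 56.0, -36.0, 87.0, 39.0, 51.0, 86.0], [48.0, 44.0, -42.0, 78.0, 30.0, 70.0, 94.0]]
[[59.0, 47.0, -32.0, 110.0, 41.0, 35.0, 90.0], [67.0, 33.0, -44.0, 100.0, 26.0, 58.0, 103.0]]
[[6.0, 40.0, -19.0, 125.0, 37.0, 20.0, 46.0], [32.0, 27.0, -56.0, 114.0, 28.0, 53.0, 52.0]]
[[9.0, 55.0, -39.0, 91.0, 43.0, 50.0, 43.0], [13.0, 43.0, -47.0, 82.0, 33.0, 69.0, 51.0]]
[[30.0, 52.0, -38.0, 100.0, 44.0, 44.0, 59.0], [33.0, 38.0, -44.0, 90.0, 29.0, 63.0, 72.0]]
-90 [90.0, 90.0, 0.0]
[[-34.0, 52.0, 2.0, 85.0, -2.0, 43.0, -121.0], [-18.0, 42.0, -27.0, 75.0, 19.0, 67.0, -137.0]]
[[-39.0, 42.0, 2.0, 115.0, -3.0, 24.0, -125.0], [-9.0, 30.0, -44.0, 104.0, 25.0, 56.0, -153.0]]
[[25.0, 51.0, 3.0, 88.0, -4.0, 41.0, -60.0], [25.0, 38.0, 2.0, 79.0, -2.0, 63.0, -62.0]]
[[37.0, 43.0, 3.0, 110.0, -4.0, 27.0, -48.0], [37.0, 27.0, 2.0, 101.0, -1.0, 52.0, -50.0]]
[[-9.0, 39.0, 3.0, 126.0, -7.0, 16.0, -9
[... 1032 characters left out ...]
]
[[-1.0, 61.0, -66.0, 113.0, 69.0, 59.0, 78.0], [2.0, 39.0, -66.0, 104.0, 39.0, 64.0, 102.0]]
[[13.0, 53.0, 25.0, 88.0, -29.0, 45.0, -130.0], [13.0, 40.0, 27.0, 79.0, -19.0, 65.0, -138.0]]
[[26.0, 45.0, 21.0, 111.0, -30.0, 30.0, -112.0], [21.0, 29.0, 27.0, 101.0, -16.0, 54.0, -125.0]]
[[32.0, 58.0, -66.0, 124.0, 72.0, 54.0, 101.0], [37.0, 31.0, -66.0, 114.0, 34.0, 57.0, 134.0]]
[[20.0, 67.0, -66.0, 91.0, 65.0, 68.0, 119.0], [19.0, 50.0, -66.0, 82.0, 46.0, 77.0, 131.0]]
[[-7.0, 49.0, 24.0, 101.0, -31.0, 37.0, -145.0], [-6.0, 33.0, 23.0, 92.0, -14.0, 58.0, -159.0]]<sys>:0: UserWarning: Gimbal lock detected. Setting third angle to zero since it is not possible to uniquely determine all angles.
```

```bash
sed -i 's/^def ori/import warnings; warnings.filterwarnings("ignore")\ndef ori/' h.py
python3 - <<'E'
from h import *
O=ori(-90)
r.move_ptp([.64,.115,.22],O); print(r.current_t(),np.round(r.current_joint_pos(),1))
f=wrist("w_tt"); print(circ(f,(.64,.115)), circ(f,(.64,.115),zt=.014,band=.002))
r.move_ptp([.591,.35,.2],O); print(r.current_t(),np.round(r.current_joint_pos(),1))
f=wrist("w_g"); print(circ(f,(.591,.35)))
f2=None
r.move_linear([.571,.35,.15]); f2=wrist("w_g2"); print(circ(f2,(.591,.35)),r.current_t())
for g in (f,f2): print(r.boxes_of("green_riser",g)[:2])
E
```

```text
4.05 [  -4.    35.8  -14.2   81.1    9.2   64.2 -109.8]
(array([0.64150232, 0.11650928]), np.float64(0.013550724660630006), 0.042056791484355927) (array([0.64206129, 0.11596501]), 0.014, 0.03238949924707413)
5.05 [ -25.    40.2  -13.8   75.7   10.    65.3 -130.1]
(array([0.59282458, 0.35139427]), np.float64(0.029875799938587244), 0.03197019547224045)
(array([0.58256543, 0.35009336]), np.float64(0.19151252949037972), 0.04930445924401283) 5.6583
[{'location': [316.0, 218.8], 'conf': 0.61}, {'location': [579.2, 161.2], 'conf': 0.27}]
[{'location': [318.0, 204.5], 'conf': 0.77}]
```

```bash
cd pics; python3 -c "
import cv2,numpy as np
cv2.imwrite('m1.png',cv2.resize(np.hstack([cv2.imread('w_tt.png'),cv2.imread('w_g.png')]),(800,300)))"
```

```text
(no output)
```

View pics/m1.png

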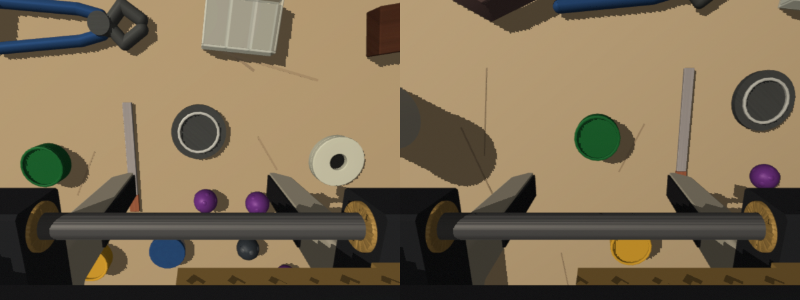

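Wrist views: turntable at (200,132) and green riser at (597,137) in the picture. Both measure within 2–3 mm of the fixed cameras, and the heights are right (14 and 30 mm). I'll pick the green riser now.

```bash
sed -i 's/<.2)\]/<.1)]/' h.py
cat >> h.py <<'E'
O=ori(-90)
def F(): return np.round(r.current_ft_force(),1)
def pick(c,tz,open_=.093,eff=20,lift=.22):
    r.command_gripper(open_,eff)
    r.move_ptp([c[0],c[1],.12],O); r.move_linear([c[0],c[1],tz+.03],.15); r.move_linear([c[0],c[1],tz],.06)
    print("down",F(),np.round(r.current_eef_pos(),4))
    r.command_gripper(0.0,eff); print("grip w",r.current_gripper_width(),F())
    r.move_linear([c[0],c[1],lift],.15); print("lift w",r.current_gripper_width(),F(),r.current_t())
def place(c,tz,open_,above=.04,up=.22):
    r.move_ptp([c[0],c[1],max(up,tz+above)],O); r.move_linear([c[0],c[1],tz+.02],.12)
    print("pre",F(), "w",r.current_gripper_width())
    r.move_linear([c[0],c[1],tz],.03); print("at",F(),np.round(r.current_eef_pos(),4))
    r.command_gripper(open_); r.pause(.3); r.move_linear([c[0],c[1],tz+.03],.06); r.move_linear([c[0],c[1],up],.2)
    print("up",F(),r.current_t())
E
python3 - <<'E'
from h import *
pick((.5928,.3514),.007)
place((.6421,.116),.018,.090)
f=wrist("w_1"); print(circ(f,(.642,.116),zmin=.02))
E
```

```text
down [0.6 0.7 0. ] [0.5928 0.3515 0.0067]
grip w 0.06409329882992101 [ 0.5 -0.6  1.2]
lift w 0.0639376292855223 [-0.  -0.  -1.1] 9.75
pre [-0.1 -0.3 -0.4] w 0.063956249600757
at [-0.1 -0.1 -1.6] [0.6422 0.116  0.018 ]
up [ 0.5 -0.2  0.3] 15.7917
(array([0.64199847, 0.11512718]), np.float64(0.03983928571196674), 0.03208586946129799)
```

View pics/w_1.png

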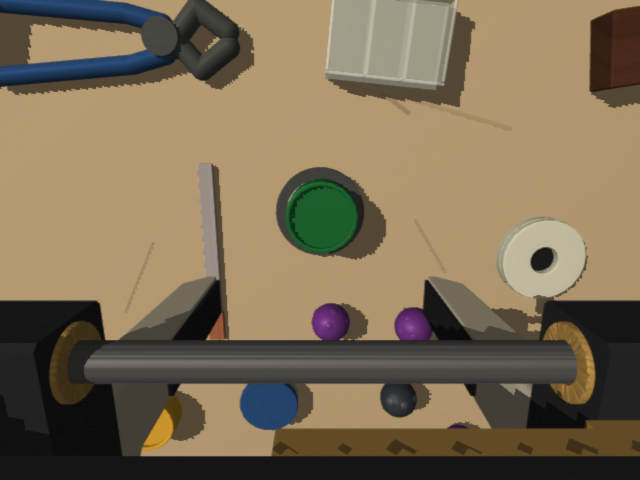

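The green riser sits at (321,213) on the turntable. Its top measures 39.8 mm (40 expected) and it is within 1 mm of centre. Yellow riser next.

Run:
```python
from h import *
r.move_ptp([.42,.30,.2],O); f=wrist("w_y"); c,z,R=circ(f,(.42,.30)); print(c,z,R)
if np.hypot(*(c-[.4203,.300]))<.006 and abs(R-.032)<.003:
    pick(c,.007)
    place((.642,.1155),.044,.090)
    f=wrist("w_2"); print(circ(f,(.642,.116),zmin=.03))
```

```text
[0.42159003 0.300699  ] 0.02981629604640959 0.0320458747446537
down [-0.3 -0.2  0.1] [0.4215 0.3007 0.0067]
grip w 0.0636652894659955 [-0.5  0.5  1.1]
lift w 0.06360479980072302 [ 0.4  0.8 -1.2] 21.2333
pre [ 1.4 -0.3 -0.5] w 0.06358276057324781
at [ 0.5 -0.4 -1.6] [0.6421 0.1155 0.044 ]
up [-0.8 -0.3 -1.3] 27.0917
(array([0.64212096, 0.11461703]), np.float64(0.06586782868813909), 0.03210264444351196)
```

```bash
cd pics; ls; python3 -c "
import cv2,numpy as np
cv2.imwrite('m2.png',cv2.resize(np.hstack([cv2.imread('w_y.png'),cv2.imread('w_2.png')]),(800,300)))"
```

```text
m1.png
scene0.png
top0.png
w_1.png
w_2.png
w_g.png
w_g2.png
w_tt.png
w_y.png
wrist0.png
```

View pics/m2.png

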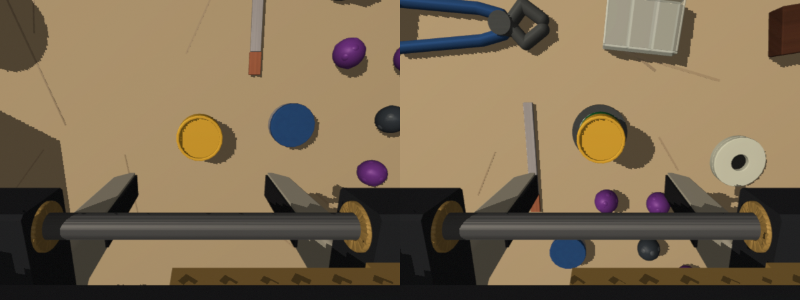

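The yellow riser is seated at (600,138): top 65.9 mm (66 expected) and 0.5 mm off centre. Cradle next.

```bash
python3 - <<'E'
from h import *
r.move_ptp([.591,-.322,.2],O); f=wrist("w_c"); c,z,R=circ(f,(.591,-.322)); print(c,z,R)
if np.hypot(*(c-[.592,-.321]))<.006 and abs(R-.030)<.003:
    pick(c,.007)
    place((.642,.1155),.070,.086)
    f=wrist("w_3"); print(circ(f,(.642,.116),zmin=.075))
E
cd pics;python3 -c "
import cv2,numpy as np
cv2.imwrite('m3.png',cv2.resize(np.hstack([cv2.imread('w_c.png'),cv2.imread('w_3.png')]),(800,300)))"
```

```text
[ 0.59266835 -0.3218033 ] 0.028497441946009276 0.030049631372094154
down [-1.  -0.7  0.2] [ 0.5927 -0.3218  0.0067]
grip w 0.06002573978096573 [-0.6  0.2  2.3]
lift w 0.05973007934344236 [ 0.6  0.5 -0.5] 33.0917
pre [ 0.2 -0.  -0.3] w 0.059501759883671713
at [-0.3 -0.8 -0.4] [0.6421 0.1156 0.07  ]
up [ 0.2 -0.6 -0.8] 39.1
(array([0.64206302, 0.11468491]), np.float64(0.09044124094258327), 0.030055522918701172)
```

View pics/m3.png

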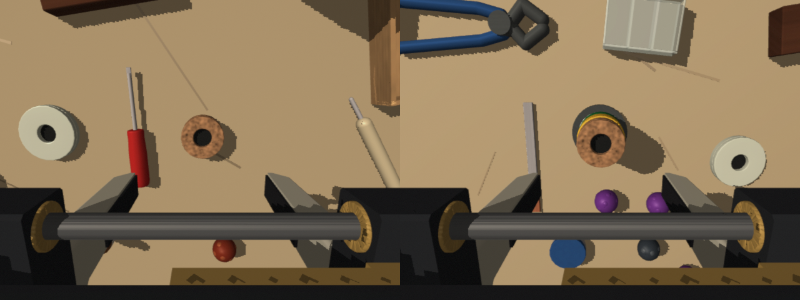

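The cradle is seated at (600,143): top 90.4 mm (90 expected). Rust nodule next, using a sphere fit.

```bash
cat >> h.py <<'E'
from scipy.optimize import least_squares
def ball(f,c,R=.019,zc=.019):
    W=cloud(f); P=W[(np.hypot(W[...,0]-c[0],W[...,1]-c[1])<.026)&(W[...,2]>zc-.01)&(W[...,2]<zc+.03)]
    s=least_squares(lambda q:np.linalg.norm(P-q,axis=1)-R,[c[0],c[1],zc],loss="soft_l1",f_scale=.001)
    return s.x,len(P),np.sqrt(np.mean(s.fun**2))
E
python3 - <<'E'
from h import *
r.move_ptp([.41,-.357,.2],O); f=wrist("w_r"); b,n,e=ball(f,(.41,-.357)); print(b,n,e)
if np.hypot(*(b[:2]-[.411,-.357]))<.006 and abs(b[2]-.019)<.003:
    pick(b,.008,.07,12)
    place((.6421,.1151),.094,.062)
    f=wrist("w_4"); print(ball(f,(.642,.115),zc=.104))
E
cd pics;python3 -c "
import cv2,numpy as np
cv2.imwrite('m4.png',cv2.resize(np.hstack([cv2.imread('w_r.png'),cv2.imread('w_4.png')]),(800,300)))"
```

```text
[ 0.41075588 -0.35730342  0.01828141] 1438 0.000546912021518562
down [-0.6  0.1  1.1] [ 0.4108 -0.3572  0.0077]
grip w 0.037453521388983016 [-0.6 -0.2  0.2]
lift w 0.037546999787628245 [-0.6 -0.4 -0.5] 45.5833
pre [ 0.9 -0.1 -0.5] w 0.03708426347846248
at [ 0.6 -0.1 -0.5] [0.6422 0.1151 0.094 ]
up [ 0.5  0.9 -0.7] 51.5417
(array([0.64195622, 0.11466083, 0.10292947]), 2146, np.float64(0.0005180236705552785))
```

View pics/m4.png

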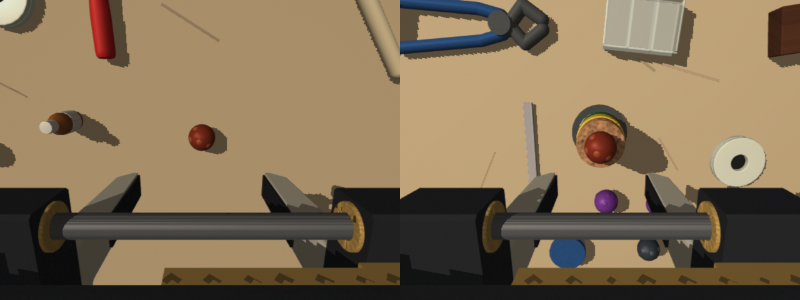

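The rust nodule is seated at (600,148): centre 102.9 mm (104 expected, and the sphere fit reads about 0.7 mm low), 0.1 mm off the cradle axis. Now the dish and the slate nodule.

```bash
python3 - <<'E'
from h import *
r.move_ptp([.594,-.101,.2],O); f=wrist("w_d"); d,z,R=circ(f,(.594,-.101)); print(d,z,R)
r.move_ptp([.445,.033,.2],O); f=wrist("w_s"); b,n,e=ball(f,(.4454,.033)); print(b,n,e)
px=proj(f,b); print(px,f["color"][int(px[1]),int(px[0])])
if np.hypot(*(b[:2]-[.4454,.033]))<.007 and abs(b[2]-.019)<.003 and abs(R-.04)<.003:
    pick(b,.008,.062,12)
    place(d,.020,.062)
    f=wrist("w_5"); print(ball(f,d,zc=.030))
E
cd pics;python3 -c "
import cv2,numpy as np
cv2.imwrite('m5.png',cv2.resize(np.hstack([cv2.imread('w_s.png'),cv2.imread('w_5.png')]),(800,300)))"
```

```text
[ 0.59573799 -0.09984076] 0.0165599709279942 0.03992021083831787
[0.44604074 0.03479141 0.01825344] 1452 0.0005312511524809756
[318.41304709 219.90643552] [108 109 108]
down [0.2 0.3 0.3] [0.446  0.0349 0.0078]
grip w 0.037412359184905 [0.7 0.6 1.2]
lift w 0.0372928535941657 [ 0.2  0.2 -1.7] 57.475
pre [ 0.  -0.3 -0.9] w 0.03718489302648015
at [ 0.2  0.2 -0.4] [ 0.5958 -0.0998  0.02  ]
up [-0.1  0.7  0.5] 63.3417
(array([ 0.59559402, -0.09975294,  0.02895475]), 1393, np.float64(0.0005355044801731137))
```

View pics/m5.png

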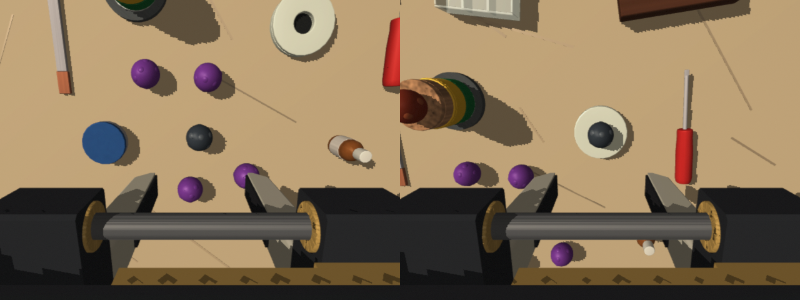

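The slate nodule sits in the dish dimple at (600,133). I'll check the whole scene with the fixed cameras before handing in.

```bash
python3 - <<'E'
from h import *
r.move_linear([.52,-.2,.3],.2)
for n in ("top","scene"):
    f=r.grab_frame(n); cv2.imwrite(f"pics/{n}_end.png",f["color"])
    print(n,"rust",np.round(ball(f,(.64,.115),zc=.104)[0],4),"slate",np.round(ball(f,(.594,-.1),zc=.03)[0],4), "bottle ztop",np.round(circ(f,(.431,-.171),rad=.03,zmin=.02)[:2][1],4))
print(F(),r.current_t())
E
cd pics;python3 -c "
import cv2,numpy as np
cv2.imwrite('m6.png',cv2.resize(np.hstack([cv2.imread('top_end.png'),cv2.imread('scene_end.png')]),(800,300)))"
```

```text
top rust [0.641  0.1152 0.1041] slate [ 0.5947 -0.0991  0.0303] bottle ztop 0.0716
scene rust [0.64   0.1128 0.1043] slate [ 0.5935 -0.1017  0.0303] bottle ztop 0.0717
[0.1 0.5 0. ] 64.3833
```

View pics/m6.png

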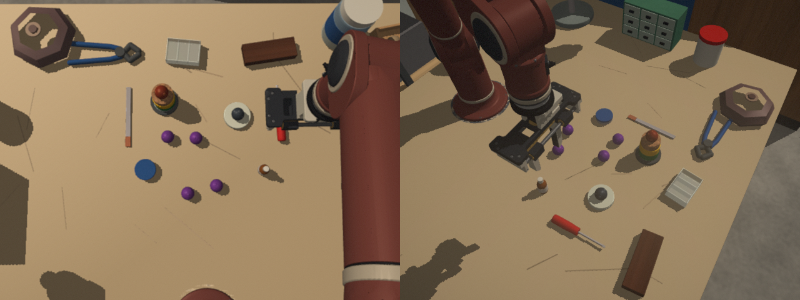

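Both views show the stack standing at (163,98) top / (649,147) scene, the slate nodule in the dish, the bottle upright and the gripper clear.

```bash
python3 -c "
from station import r
r.close_job(); print(r.current_t())"
```

```text
the job is handed in; nothing more can be done
the job is handed in; nothing more can be done
```

The job is done and handed in at about 64 s of the 136 s allowed. The green riser, yellow riser and cork cradle are stacked on the turntable, with the rust-red nodule in the cradle. The slate-grey nodule is in the white dish.

**Stack:** tops measured 39.8, 65.9 and 90.4 mm against 40, 66 and 90 expected. Each piece was within about 1 mm of the one below.

**Nodules:** the fixed cameras put the rust nodule's centre at 104.1 and 104.3 mm (104 expected) and the slate nodule's at 30.3 mm in both (30 expected). Both were within about 1 mm of their dimple axes.

**Bottle and robot:** the glue bottle was upright with its top at about 71.7 mm, and the gripper was clear of everything.

**Disagreements:** the cameras differed from each other by up to about 4 mm sideways, so I used the wrist camera in one fixed orientation for every pick and place. Its sphere fits read about 1 mm low. One early wrist measurement of the green riser picked up the fingers; I dropped it and fixed the filter.

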